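# Hand the spice dish with its grinding ball out at the pantry hatch

## Task

Take only the top dish off the stack of three, by one of its two ears and with the stone grinding ball lying in it, and carry it level to the open hatch in the low plywood front, turning it through about a quarter turn so that the free ear points straight out through the middle of the opening. Finish holding it there by the other ear, level and still, about a hand's breadth above the shelf, with the free ear just inside the opening for the cook to take and the ball resting in the middle of the hollow. The ball must stay near the middle of the hollow all the way, and the two other dishes, the stone, the container and the jars stay where they are.

Things in the scene. Friction and masses are not known exactly. Their poses are not given: they have to be found in the camera images.
- dish: top one of three alike stacked round acacia dishes, the only one with a ball in it: 128 mm across, 22 mm thick, 0.17 kg; a spherical hollow 92 mm wide, 10 mm deep (curvature radius 110 mm) inside a flat rim; two ears, one at each end of its x axis. Origin: centre of its underside, z up; at the start 44 mm above the shelf, the ears about sideways (world y, give or take 0.25 rad).
- ear_a (a point): grip point of the top dish's ear on its +x side: 83 mm from the dish's centre, 16 mm above its underside. Ear: 34 mm wide, flat parallel sides, end 100 mm from the centre, 12 mm thick, top flush with the rim. The next dish's ear lies under it with a gap of 10 mm: fingertips reaching below the dish's underside would grip both dishes.
- ear_b (a point): the same point of the other, like ear, on the dish's -x side
- ball_center (a point): centre of the loose grinding ball: polished pale stone, 44 mm in diameter, 0.12 kg; lies free in the middle of the top dish's hollow, its lowest point 12 mm above the dish's underside. It rolls if the dish is tipped or jerked.
- dish_middle: the second dish of the stack, same shape as the top one, without a ball; origin: centre of its underside, 22 mm above the shelf
- dish_bottom: the lowest dish of the stack, same shape; origin: centre of its underside, on the shelf
- hatch: fixed low plywood front beyond the shelf, 120 mm high, with an opening 360 mm wide (sill 12 mm high); its flap is folded down and lies outside. 30 mm battens stand on the robot's side beside the opening. Origin: middle of the opening, at shelf height, on the face towards the robot; x points straight out (away from the robot), y along the front, z up.
- stone: bystander: flat terracotta warming stone 120 x 90 x 16 mm lying on the shelf on the other side from the stack; origin: centre of its underside
- container: bystander: round dough rising container, clear plastic with a white lid, 140 mm wide, 146 mm high; origin: centre of its underside
- jar_tall: bystander: closed glass jar 84 mm wide, 160 mm high; origin: centre of its underside
- jar_short: bystander: closed glass jar 90 mm wide, 110 mm high; origin: centre of its underside
There are look-alikes about, which are no part of the job. What is shaped like the dish_middle but purple or turquoise is not meant.

How it is judged:
On the way:
1. the top dish, gripped and with the ball in it, is lifted clear of the stack (height (world z) of dish above 0.06 m and contact force between the fingers and dish above 1 N and contact force between dish and dish_middle below 0.05 N and horizontal distance between ball_center and dish below 0.02 m and height (world z) of dish_middle below 0.03 m), for 0.2 s.
At the end, for the whole second after the job is handed in: Held only by the fingers, by one ear (within 50 mm); underside 50-220 mm up, tilt under 0.08 rad, still; ears within 0.16 rad of straight out, centre within 50 mm of the opening's middle, free ear's point 130 mm inside to 30 mm outside; ball at rest within 12 mm of centre; other dishes stacked (contact force between the fingers and dish above 1 N and height (world z) of dish between 0.05 and 0.22 m and angle between dish's own z axis and vertical below 0.08 rad and horizontal distance between ball_center and dish below 0.012 m and distance between ball_center and dish below 0.045 m and linear speed of dish below 0.02 m/s and linear speed of ball below 0.03 m/s and angle between the x axis of dish and the x axis of hatch, either way round below 0.16 rad and y of dish in the frame of hatch between -0.05 and 0.05 m and ((distance between the grasp point and ear_a below 0.05 m and x of ear_b in the frame of hatch between -0.13 and 0.03 m) or (distance between the grasp point and ear_b below 0.05 m and x of ear_a in the frame of hatch between -0.13 and 0.03 m)) and contact force between dish and hatch below 0.05 N and contact force between dish and dish_middle below 0.05 N and contact force between dish and stone below 0.05 N and contact force between dish and container below 0.05 N and contact force between dish and jar_tall below 0.05 N and contact force between dish and jar_short below 0.05 N and height (world z) of dish_middle below 0.03 m and angle between dish_middle's own z axis and vertical below 0.05 rad); the arm keeps its last pose, push and grip.
It fails at once if the ball rolls away from the middle of the hollow (more than 20 mm from the dish's centre) (horizontal distance between ball_center and dish above 0.02 m).
It fails at once if another dish of the stack is moved more than 20 mm (distance of any of dish_middle, dish_bottom from where it was at the start of the episode above 0.02 m).
It fails at once if the stone, the container or a jar is moved more than 20 mm (distance of any of stone, container, jar_tall, jar_short from where it was at the start of the episode above 0.02 m).
It also fails if it takes over 45 s, if anything falls off the work surface, if the arm or the gripper's body presses on something with over 40 N, if the wrist force passes 120 N, or if a joint passes its speed limit or range.

## Robot

A 6-joint arm with a two-finger parallel gripper is mounted at the origin on the work surface. World frame = base frame: x ahead of the robot, y to its left, z up, the work surface at z = 0. Lengths are in m, angles in rad, forces in N, time in s.
With the tool pointing down it reaches from about 0.375 to 0.925 m from the base axis. Payload 5.7 kg.
Tool frame: the origin (TCP) lies midway between the tips of the shut fingers; the grasp point (between the pads) lies bot.grip_point_offset behind it (bot.grip_point_offset is the distance from the TCP to the grasp point, in m); z points along the fingers, y is the line along which they close (so a half turn about z gives the same grasp; the last joint's range is limited). The gripper opens to 85 mm and grips with 20 to 120 N. Pads are 22 mm wide; open, the fingers measure 114 mm over their backs; the gripper's body (76 mm by 85 mm) begins 54 mm behind the grasp point. The pads swing forward as they close: fully open they stand 13 mm farther back than shut.
Start: joints at [1.206, 0.359, 1.51, -0, 1.272, -0.115], TCP at [0.148, 0.581, 0.231] pointing down, gripper open.
Joint ranges: [-2.97, 2.97], [-1.01, 2.36], [0.21, 2.38], [-0.96, 4.11], [0.2, 2.71], [-2.98, 2.98]. Speed limits (rad/s): [2.39, 2.39, 3.14, 3.14, 3.14, 3.14].

## Interface

Orientations are given as a 3x3 rotation matrix whose columns are the frame's x, y, z axes.
In Python, from plant import bot gives the robot as it stands.
- The arm moves only by the tool drive_tool, never from a script. Its argument "increments" is a list of rows, each a list of 6 numbers: the shift along the tool's x, y, z in mm, then the turn, a rotation vector about the tool's x, y, z in degrees. In form: [[dx, dy, dz, wx, wy, wz], ...]. A call has exactly 10 rows; each row is the pose to reach, as a shift and turn from the pose commanded when the call began, along the tool's axes at that moment; what a row does not reach only later rows make up. A row lasts 1/8 s, in which the tool goes at most 62.5 mm and 10.7 degrees, less where a joint would pass 70% of its speed; a pose out of reach is approached as far as the arm can. A call with a gripper value outside its range is refused whole. "claw" is the closure, from 0 (fully open) to 1 (shut), set as the call begins (left out, the last holds). The fingers move at their own pace and stop on an object; "squeeze" is the grip in N (left out, the last holds). Time passes only in rows, so rows that repeat a pose let the fingers close, or fill a call up. It gives the time, the measured TCP pose, the force, the opening and the grip force at its end, in the units of the state.
- bot.get_obs(): the state, without advancing time (a new reading comes with each control period).
- bot.get_image(name): name is "scene" or "top"; returns (picture, depth): 420x560x3 uint8, red, green, blue; 420x560 float32, m along the optical axis (not along the pixel's ray), 0 where there is no reading.
- bot.camera_params(name): a dict with "intrinsics" (3x3 intrinsics, pixels), "D" ([k1, k2, p1, p2, k3] as OpenCV has them; the pictures are not rectified), "R" (3x3) and "t" (3): a world point X has camera coordinates R X + t. Camera axes: x right, y down, z forward; pixel columns grow to the right and rows downward; lengths in m; the calibration is good to about 2 mm. A picture is of the moment at which its call begins. camera_params takes no time and is no camera call.
- bot.sign_off(): hands the job in; it is judged then, once.
The state is a dict: "clock": time; "qpos": joint angles; "qd": joint speeds; "effort": joint torques, N m; "position": TCP position; "tool_rot": TCP orientation; "force": force on the tool from outside, world axes, zero at the start; "wrist_torque": the same for the moment, N m; "opening": opening from 0.0 (shut) to 1.0 (fully open); "grasp_force": force on a finger pad.
Only numpy, scipy, OpenCV 4.12 (cv2) and the standard library are available. Lean on these libraries where they do the work, as an engineer would, in place of code of your own. Each camera call takes 0.05 s, during which the arm holds its last target. There are 200 camera calls.

## Working session

There is one attempt and no reset: what is moved stays moved. The work goes in short steps, Python scripts to look and compute and a tool call to move; the robot and the scene stay as the last step left them, time stands still between calls to the robot, and variables do not carry over. Pictures are saved under pics/ and viewed, at most 10 in all, crops included, and the job is handed in when it is done.

Besides the shell and the picture viewer there is one more tool, called after ">>>" as a command line: name --pt "numbers of a row" for each row, then --argument value for the rest. drive_tool: Moves the arm, as the interface text tells. Its arguments: {"type":"object","properties":{"increments":{"type":"array","items":{"type":"array","items":{"type":"number"}}},"claw":{"type":"number"},"squeeze":{"type":"number"}},"required":["increments"]}

```bash
mkdir -p pics
cat > h.py <<'E'
import numpy as np, cv2
from plant import bot
def grab(n):
    im,d=bot.get_image(n); p=bot.camera_params(n)
    return im,d,{k:np.array(p[k],float) for k in('intrinsics','D','R','t')}
def rays(p,uv):
    n=cv2.undistortPoints(np.array(uv,float).reshape(-1,1,2),p['intrinsics'],p['D']).reshape(-1,2)
    r=np.c_[n,np.ones(len(n))]
    return -p['R'].T@p['t'], r@p['R'], r
def onplane(p,uv,z):
    c,w,_=rays(p,uv); return c+w*((z-c[2])/w[:,2])[:,None]
def cloud(p,d):
    v,u=np.mgrid[:d.shape[0],:d.shape[1]]
    c,w,_=rays(p,np.c_[u.ravel(),v.ravel()])
    return (c+w*d.reshape(-1,1)).reshape(*d.shape,3)
E
python3 - <<'E'
from h import *
for n in('scene','top'):
    im,d,p=grab(n); cv2.imwrite(f'pics/{n}0.png',im[:,:,::-1]); np.savez(f'{n}0.npz',im=im,d=d,**p)
    print(n,p['R'].round(3).tolist(),(-p['R'].T@p['t']).round(3))
o=bot.get_obs(); print(o, bot.grip_point_offset)
E
```

```text
scene [[-0.638, 0.77, -0.016], [0.555, 0.445, -0.703], [-0.534, -0.458, -0.711]] [1.263 0.581 1.028]
top [[-0.026, -0.999, 0.019], [-0.992, 0.023, -0.126], [0.125, -0.022, -0.992]] [ 0.394 -0.005  1.334]
{'clock': 0.1, 'qpos': array([ 1.20589483e+00,  3.59447992e-01,  1.51131899e+00,  4.33603701e-05,
        1.27246568e+00, -1.15124105e-01]), 'qd': array([ 0.00079171,  0.00021567, -0.00306575,  0.00208412,  0.00142897,
       -0.00034949]), 'effort': array([-8.04545489e-04, -5.28650987e+01, -2.79349673e+01, -3.16813785e-04,
        5.06463359e-03, -2.39240478e-06]), 'position': array([0.148106  , 0.58082039, 0.23053067]), 'tool_rot': array([[-9.68964241e-01,  2.47200143e-01, -6.23964773e-04],
       [ 2.47200824e-01,  9.68963080e-01, -1.51723731e-03],
       [ 2.29537550e-04, -1.62439330e-03, -9.99998654e-01]]), 'force': array([-0.68032214, -0.57036389,  0.8397806 ]), 'wrist_torque': array([-0.05463725, -0.00617013, -0.00888184]), 'grasp_force': 0.0, 'opening': 0.9977587383168327} 0.0187
```

View pics/scene0.png

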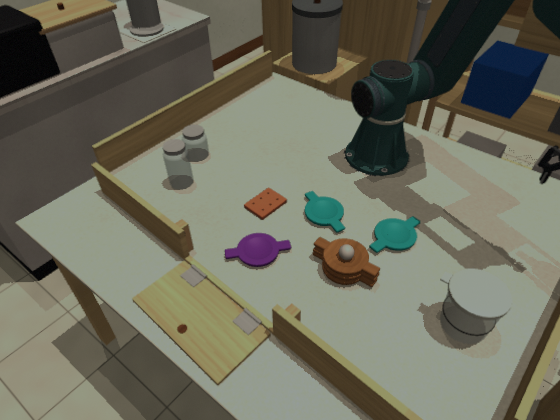

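View pics/top0.png

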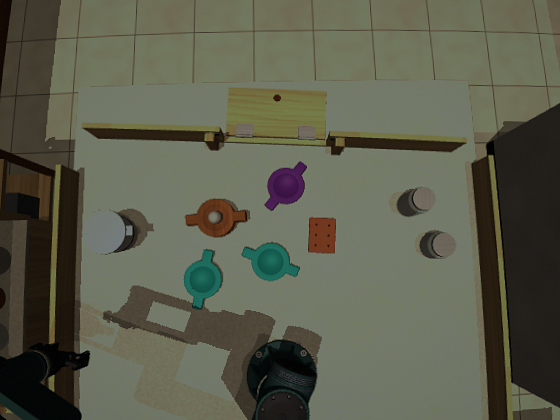

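The scene view shows the stack with the ball at (343,255), with the stone at (265,203), the purple dish at (258,250) and two turquoise dishes at (324,210) and (395,234). The top view shows the stack at (217,217), with its ears left and right, and the hatch opening between battens at (213,139) and (337,145).

Run:
```python
from h import *
for n,box in(('scene',(300,225,390,295)),('top',(175,190,260,245))):
    z=np.load(n+'0.npz'); im,d=z['im'],z['d']; p=z
    C=cloud(p,d); hsv=cv2.cvtColor(im,cv2.COLOR_RGB2HSV)
    m=np.zeros(d.shape,bool); x0,y0,x1,y1=box; m[y0:y1,x0:x1]=1
    br=m&(hsv[...,1]>120)&((hsv[...,0]<18))&(d>0)
    P=C[br]; top=P[(P[:,2]>.058)&(P[:,2]<.074)]
    print(n,'n',len(P),len(top),'zpct',np.percentile(P[:,2],[5,50,95]).round(4))
    (c,s,a)=cv2.minAreaRect(top[:,:2].astype(np.float32)); print('rect',c,s,a)
    x=top[:,:2]-np.array(c); 
    # ends along long axis
    w,V=np.linalg.eigh(np.cov(x.T)); ax=V[:,1]; print('axis deg',np.degrees(np.arctan2(ax[1],ax[0])))
    t=x@ax; far=np.abs(t)>.072
    for sg in(1,-1):
        e=top[(sg*t>.075)]; print('ear',e.mean(0).round(4),'end',(sg*t).max().round(4),len(e))
    ball=m&(C[...,2]>.07)&(C[...,2]<.12); B=C[ball]; print('ball',len(B),B.mean(0).round(4),B[:,2].max())
    from scipy.optimize import least_squares
    r=least_squares(lambda q:np.linalg.norm(B-q,axis=1)-.022,[*B.mean(0)[:2],.078],loss='soft_l1',f_scale=.002); print('ballfit',r.x.round(4))
    # mid heights
    v={}
z=np.load('top0.npz'); C=cloud(z,z['d']); 
# tall things
import scipy.ndimage as nd
lab,k=nd.label((C[...,2]>.012)&(z['d']>0))
for i in range(1,k+1):
    q=C[lab==i]
    if len(q)>60: print(i,len(q),q.min(0).round(3),q.max(0).round(3),np.median(q,axis=0).round(3))
# front wall tops
for (u0,u1) in((85,205),(345,465)):
    q=C[120:155,u0:u1].reshape(-1,3); q=q[(q[:,2]>.11)&(q[:,2]<.13)]; print('front',u0,len(q),np.polyfit(q[:,1],q[:,0],1),q.min(0),q.max(0))
for (u0,u1) in((205,222),(328,345)):
    q=C[130:156,u0:u1].reshape(-1,3); q=q[(q[:,2]>.05)]; print('batten',q.min(0).round(3),q.max(0).round(3))
```

```text
scene n 1981 1268 zpct [0.0199 0.0626 0.0684]
rect (0.5330255031585693, 0.20835715532302856) (0.176899716258049, 0.12560255825519562) 60.991729736328125
axis deg 93.46857834486705
ear [0.5306 0.2953 0.0655] end 0.098 90
ear [0.5394 0.1215 0.0652] end 0.0997 71
ball 201 [0.5376 0.2109 0.089 ] 0.10213357617597263
ballfit [0.5302 0.2068 0.0783]
top n 1283 1119 zpct [0.0526 0.0629 0.0679]
rect (0.5289287567138672, 0.2029370665550232) (0.18340937793254852, 0.12221329659223557) 62.33879470825195
axis deg 92.1583361021744
ear [0.5236 0.2895 0.0648] end 0.0985 69
ear [0.5331 0.1162 0.064 ] end 0.0984 73
ball 150 [0.5275 0.2032 0.0896] 0.10042152312355235
ballfit [0.5289 0.2054 0.0762]
361 172 [0.813 0.077 0.012] [0.877 0.145 0.025] [0.836 0.109 0.015]
391 2097 [0.774 0.18  0.012] [0.848 0.641 0.126] [0.821 0.392 0.1  ]
414 216 [ 0.794 -0.156  0.012] [ 0.857 -0.075  0.025] [ 0.826 -0.113  0.015]
467 2078 [ 0.748 -0.638  0.012] [ 0.8   -0.173  0.127] [ 0.771 -0.389  0.102]
592 5771 [-0.175 -0.729  0.012] [ 0.712 -0.702  0.127] [ 0.261 -0.709  0.085]
593 1147 [ 0.554 -0.106  0.012] [0.722 0.04 
[... 309 characters left out ...]
27 0.143]
607 753 [ 0.402 -0.2    0.012] [ 0.524 -0.107  0.024] [ 0.464 -0.152  0.015]
608 792 [ 0.374 -0.576  0.012] [ 0.464 -0.492  0.116] [ 0.418 -0.519  0.107]
609 1176 [ 0.317 -0.071  0.012] [0.442 0.121 0.029] [0.38  0.027 0.019]
610 1222 [0.227 0.193 0.012] [0.427 0.317 0.029] [0.327 0.256 0.019]
636 3955 [-0.071 -0.118  0.012] [0.121 0.111 0.351] [ 0.057 -0.006  0.319]
front 85 725 [0.059789   0.80192028] [0.77914663 0.23074285 0.11009049] [0.84787274 0.62963915 0.12592409]
front 345 735 [0.06280023 0.80191635] [ 0.75356    -0.6326822   0.11001058] [ 0.79731242 -0.22872071  0.12712643]
batten [0.775 0.181 0.05 ] [0.819 0.234 0.123]
batten [ 0.394 -0.228  0.051] [ 0.8   -0.005  1.334]
```

```bash
cat >> h.py <<'E'
from scipy.spatial.transform import Rotation as Ro
def Rdown(phi): # tool down, tool y at angle phi (deg)
    a=np.radians(phi); y=np.array([np.cos(a),np.sin(a),0]); z=np.array([0,0,-1.]); return np.c_[np.cross(y,z),y,z]
def delta(pos,R,o=None):
    o=o or bot.get_obs(); R0=o['tool_rot']
    return np.r_[R0.T@(np.array(pos)-o['position'])*1e3, np.degrees(Ro.from_matrix(R0.T@R).as_rotvec())].round(2)
E
python3 -c "
from h import *
print(delta([.5256,.2899,.13],Rdown(3)))"
```

```text
[-4.3772e+02 -1.8841e+02  1.0074e+02 -9.0000e-02  5.0000e-02  7.2690e+01]
```

>>> drive_tool --pt "-40 -18 5 0 0 7" --pt "-90 -40 10 0 0 16" --pt "-145 -62 20 0 0 25" --pt "-200 -86 30 0 0 34" --pt "-255 -110 45 0 0 43" --pt "-310 -134 60 0 0 52" --pt "-360 -155 75 0 0 60" --pt "-405 -174 90 0 0 67" --pt "-430 -185 98 -0.1 0 71.5" --pt "-437.7 -188.4 100.7 -0.1 0.05 72.7" --claw 0.42 --squeeze 60

```text
clock: 1.35
position: [0.5265, 0.2893, 0.1296]
tool_rot: [[-0.05, 0.999, -0.001], [0.999, 0.05, 0.001], [0.001, -0.001, -1.0]]
force: [-0.3, -0.3, 1.1]
opening: 0.58
grasp_force: 0.0
```

Run:
```python
from h import *
im,d,p=grab('scene'); cv2.imwrite('pics/s1.png',cv2.resize(im[180:320,260:440],None,fx=4,fy=4)[:,:,::-1])
o=bot.get_obs(); print(o['clock'],o['position'],o['tool_rot'].round(4).tolist(),o['opening'],o['force'])
print(delta([.5256,.2899,.13],Rdown(3)),delta([.5256,.2899,.047],Rdown(3)))
```

```text
1.4 [0.52662608 0.2893737  0.12971114] [[-0.0499, 0.9988, -0.0002], [0.9988, 0.0499, 0.001], [0.001, -0.0002, -1.0]] 0.5811963950278923 [ 0.99137994  0.29130157 -0.27965802]
[ 0.58 -1.   -0.29 -0.01 -0.06 -0.14] [ 5.000e-01 -9.800e-01  8.271e+01 -1.000e-02 -6.000e-02 -1.400e-01]
```

View pics/s1.png

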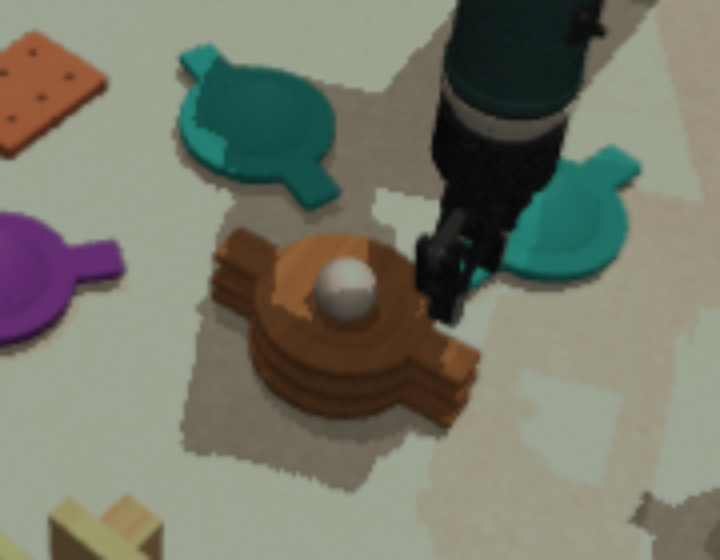

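The close-up shows the gripper above the right-hand (+y) ear, crop (445,360), with the fingers at crop (440,270). The ball sits at (346,288), central in the dish. This matches the measurements, so I'm descending.

>>> drive_tool --pt "0 -1 10 0 0 0" --pt "0.5 -1 25 0 0 0" --pt "0.5 -1 40 0 0 0" --pt "0.5 -1 55 0 0 0" --pt "0.5 -1 68 0 0 0" --pt "0.5 -1 76 0 0 0" --pt "0.5 -1 80 0 0 0" --pt "0.5 -1 82 0 0 0" --pt "0.5 -1 82.5 0 0 0" --pt "0.5 -1 82.5 0 0 0"

```text
clock: 2.65
position: [0.5251, 0.2912, 0.0484]
tool_rot: [[-0.052, 0.999, 0.001], [0.999, 0.052, 0.002], [0.002, 0.001, -1.0]]
force: [-0.8, 0.4, 0.4]
opening: 0.577
grasp_force: 0.0
```

Run:
```python
from h import *
im,d,p=grab('scene'); cv2.imwrite('pics/s2.png',cv2.resize(im[200:320,280:430],None,fx=5,fy=5)[:,:,::-1])
o=bot.get_obs(); print(o['clock'],o['position'],o['opening'],o['force'])
```

```text
2.7 [0.52513819 0.29124361 0.04843953] 0.5807268804215026 [-0.40310298 -0.2057358  -0.25440715]
```

View pics/s2.png

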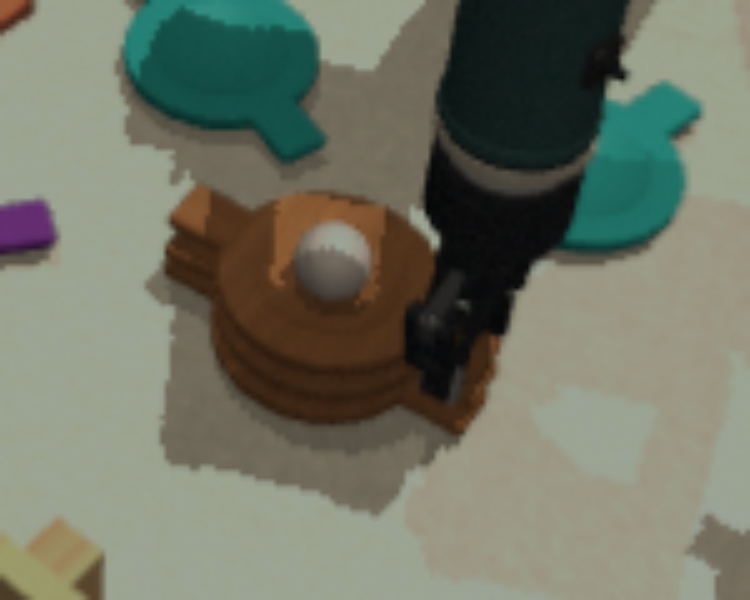

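The fingers straddle the ear, with the near fingertip at crop (440,395), and nothing is touching. I'll close in small steps.

>>> drive_tool --pt "0 0 1.5 0 0 0" --pt "0 0 1.5 0 0 0" --pt "0 0 1.5 0 0 0" --pt "0 0 1.5 0 0 0" --pt "0 0 1.5 0 0 0" --pt "0 0 1.5 0 0 0" --pt "0 0 1.5 0 0 0" --pt "0 0 1.5 0 0 0" --pt "0 0 1.5 0 0 0" --pt "0 0 1.5 0 0 0" --claw 0.54 --squeeze 20

```text
clock: 3.95
position: [0.5249, 0.2911, 0.0466]
tool_rot: [[-0.052, 0.999, 0.001], [0.999, 0.052, 0.002], [0.002, 0.001, -1.0]]
force: [0.2, -0.4, -0.4]
opening: 0.459
grasp_force: 0.0
```

>>> drive_tool --pt "0 0 0 0 0 0" --pt "0 0 0 0 0 0" --pt "0 0 0 0 0 0" --pt "0 0 0 0 0 0" --pt "0 0 0 0 0 0" --pt "0 0 0 0 0 0" --pt "0 0 0 0 0 0" --pt "0 0 0 0 0 0" --pt "0 0 0 0 0 0" --pt "0 0 0 0 0 0" --claw 0.64 --squeeze 20

```text
clock: 5.2
position: [0.5249, 0.2911, 0.0466]
tool_rot: [[-0.052, 0.999, 0.001], [0.999, 0.052, 0.002], [0.002, 0.001, -1.0]]
force: [-0.3, -0.0, 3.5]
opening: 0.393
grasp_force: 23.0
```

>>> drive_tool --pt "0 0 0 0 0 0" --pt "0 0 0 0 0 0" --pt "0 0 0 0 0 0" --pt "0 0 0 0 0 0" --pt "0 0 0 0 0 0" --pt "0 0 0 0 0 0" --pt "0 0 0 0 0 0" --pt "0 0 0 0 0 0" --pt "0 0 0 0 0 0" --pt "0 0 0 0 0 0" --claw 1.0 --squeeze 90

```text
clock: 6.45
position: [0.5249, 0.2912, 0.0469]
tool_rot: [[-0.052, 0.999, 0.001], [0.999, 0.052, 0.002], [0.002, 0.001, -1.0]]
force: [-0.5, -0.5, 5.4]
opening: 0.373
grasp_force: 88.7
```

>>> drive_tool --pt "0 0 -0.5 0 0 0" --pt "0 0 -1.5 0 0 0" --pt "0 0 -3 0 0 0" --pt "0 0 -5 0 0 0" --pt "0 0 -8 0 0 0" --pt "0 0 -11 0 0 0" --pt "0 0 -13.5 0 0 0" --pt "0 0 -15 0 0 0" --pt "0 0 -16 0 0 0" --pt "0 0 -16 0 0 0"

```text
clock: 7.7
position: [0.5249, 0.2912, 0.0626]
tool_rot: [[-0.052, 0.999, 0.001], [0.999, 0.052, 0.002], [0.002, 0.001, -1.0]]
force: [-0.5, 0.3, -2.3]
opening: 0.38
grasp_force: 89.5
```

```bash
cat > chk.py <<'E'
import sys; from h import *
def chk(tag,c,rad=.12,zmin=.045,zmax=.13):
    im,d,p=grab('scene'); C=cloud(p,d); hsv=cv2.cvtColor(im,cv2.COLOR_RGB2HSV)
    near=(np.hypot(C[...,0]-c[0],C[...,1]-c[1])<rad)&(d>0)
    br=near&(hsv[...,1]>110)&(hsv[...,0]<18)&(C[...,2]>zmin)&(C[...,2]<zmax)
    P=C[br]; q=P[:,:2]-c[:2]
    A=np.c_[q,np.ones(len(P))]; r=np.hypot(*q.T); k=(r>.049)   # rim and ear tops
    for _ in range(8):
        s=np.linalg.lstsq(A[k],P[k,2],rcond=None)[0]; e=P[:,2]-A@s; k=(r>.049)&(e>-.004)&(e<.008)
    T=P[k]
    print('plane slope x,y',s[:2].round(3),'rim z at c',s[2].round(4),k.sum(),'rms',e[k].std().round(4))
    fe=T[r[k]>.074]; print('free ear mean',fe.mean(0).round(4),len(fe))
    b=near&(hsv[...,1]<90)&(C[...,2]>s[2]+.005)&(C[...,2]<s[2]+.045)&(np.hypot(C[...,0]-c[0],C[...,1]-c[1])<.04); B=C[b]
    from scipy.optimize import least_squares
    f=least_squares(lambda x:np.linalg.norm(B-x,axis=1)-.022,[*B.mean(0)[:2],B[:,2].max()-.022],loss='soft_l1',f_scale=.002).x
    print('ball',f.round(4),len(B)); 
    u,v=np.argwhere(br)[:,1],np.argwhere(br)[:,0]; u0,v0=int(u.mean())-75,int(v.mean())-60
    u0,v0=max(u0,0),max(v0,0); cv2.imwrite(f'pics/{tag}.png',cv2.resize(im[v0:v0+120,u0:u0+150],None,fx=5,fy=5)[:,:,::-1])
    o=bot.get_obs(); print(o['clock'],o['position'].round(4),o['tool_rot'].round(4).tolist(),o['force'].round(2),o['wrist_torque'].round(3),o['grasp_force'],o['opening'])
E
python3 -c "
from chk import *
chk('s3',np.array([.530,.207]))"
```

```text
plane slope x,y [0.001 0.014] rim z at c 0.0808 584 rms 0.0018
free ear mean [0.5336 0.1775 0.0804] 100
ball [0.53   0.2058 0.0926] 188
7.75 [0.5249 0.2911 0.0626] [[-0.0521, 0.9986, 0.0007], [0.9986, 0.0521, 0.0016], [0.0015, 0.0007, -1.0]] [ 0.31  0.03 -1.46] [ 0.194 -0.02   0.039] 89.47091102600098 0.37707170815564717
```

View pics/s3.png

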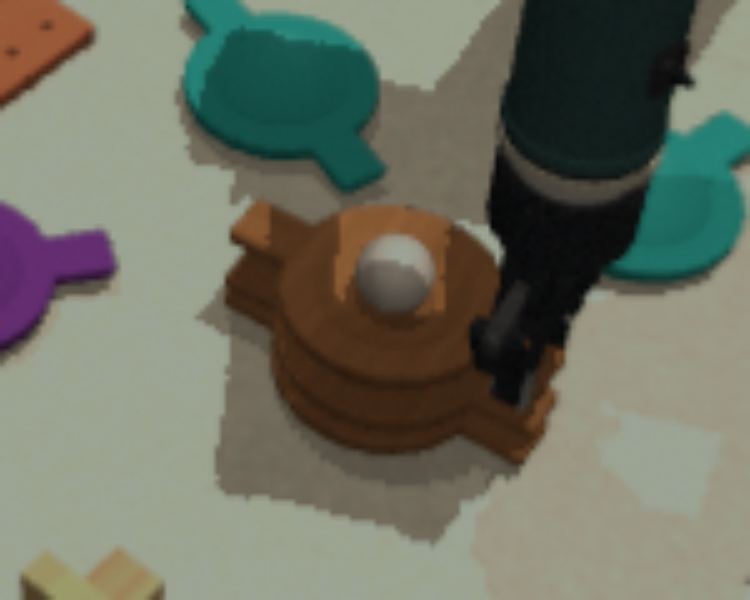

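The top dish is lifted about 15 mm, with a clear gap over the middle dish at crop (250,270). The ball is central at (397,272). I'll raise it further and plan the carry.

>>> drive_tool --pt "0 0 -0.5 0 0 0" --pt "0 0 -2 0 0 0" --pt "0 0 -5 0 0 0" --pt "0 0 -10 0 0 0" --pt "0 0 -15 0 0 0" --pt "0 0 -20 0 0 0" --pt "0 0 -25 0 0 0" --pt "0 0 -28 0 0 0" --pt "0 0 -29.5 0 0 0" --pt "0 0 -30 0 0 0"

```text
clock: 9.0
position: [0.5248, 0.2911, 0.0926]
tool_rot: [[-0.052, 0.999, 0.001], [0.999, 0.052, 0.002], [0.002, 0.001, -1.0]]
force: [-0.2, -0.5, -2.6]
opening: 0.375
grasp_force: 89.5
```

Run:
```python
from chk import *
chk('s4',np.array([.530,.206]),zmin=.09)
o=bot.get_obs(); p0=o['position']; R0=o['tool_rot']
L=.085; c0=p0[:2]+L*np.array([np.cos(np.radians(-87)),np.sin(np.radians(-87))])
c1=np.array([.793-.118*.9981,.002+.118*.0613]); print('centres',c0,c1)
N=40; s=np.arange(N+1)/N; s=10*s**3-15*s**4+6*s**5
pose=[]
for x in s:
    a=np.radians(-87+83.5*x); c=c0+(c1-c0)*x; p=np.r_[c-L*np.array([np.cos(a),np.sin(a)]),p0[2]]
    pose.append((p,Ro.from_euler('z',83.5*x,degrees=True).as_matrix()@R0))
for k in range(4):
    pb,Rb=pose[10*k]; rows=[]
    for p,R in pose[10*k+1:10*k+11]:
        rows.append(np.r_[Rb.T@(p-pb)*1e3,np.degrees(Ro.from_matrix(Rb.T@R).as_rotvec())].round(1).tolist())
    print(rows)
```

```text
plane slope x,y [0.001 0.014] rim z at c 0.1108 593 rms 0.0018
free ear mean [0.5327 0.1803 0.11  ] 103
ball [0.53   0.2062 0.1224] 190
9.05 [0.5248 0.2911 0.0926] [[-0.0522, 0.9986, 0.0006], [0.9986, 0.0522, 0.0015], [0.0015, 0.0007, -1.0]] [-0.29 -0.48 -2.62] [ 0.181 -0.003  0.024] 89.49172139167786 0.3736966447403084
centres [0.52924292 0.20618338] [0.6752242 0.0092334]
[[-0.0, 0.0, -0.0, 0.0, 0.0, -0.0], [-0.2, 0.0, -0.0, 0.0, 0.0, -0.1], [-0.8, 0.0, -0.0, 0.0, 0.0, -0.3], [-1.8, 0.1, -0.0, 0.0, 0.0, -0.7], [-3.3, 0.2, -0.0, 0.0, 0.0, -1.3], [-5.5, 0.3, -0.0, 0.0, 0.0, -2.2], [-8.4, 0.5, -0.0, 0.0, 0.0, -3.4], [-12.1, 0.7, -0.0, 0.0, 0.0, -4.8], [-16.7, 0.9, -0.0, 0.0, 0.0, -6.6], [-22.1, 1.3, -0.0, 0.0, 0.0, -8.6]]
[[-6.3, -0.6, -0.0, 0.0, 0.0, -2.3], [-13.6, -1.2, -0.0, 0.0, 0.0, -5.0], [-21.7, -1.9, -0.0, 0.0, 0.0, -7.9], [-30.8, -2.6, -0.0, 0.0, 0.0, -11.0], [-40.8, -3.3, -0.1, 0.0, 0.0, -14.3], [-51.7, -4.0, -0.1, 0.0, 0.0, -17.9], [-63.3, -4.6, -0.1, 0.0, 0.0, -21.5], [-75.6, -5.0, -0.1, 0.0, 0.0, -25.3], [-88.6, -5.4, -0.1, 0.0, 0.0, -29.2], [-102.0, -5.5, -0.2, 0.0, 0.0, -33.1]]
[[-11.6, -7.4, -0.0, 0.0, 0.0, -3.9], [-23.4, -14.8, -0.0, 0.0, 0.0, -7.8], [-35.3, -21.9, -0.1, 0.0, 0.0, -11.6], [-47.3, -28.7, -0.1, 0.0, 0.0, -15.2], [-59.1, -35.2, -0.1, 0.0, 0.0, -18.8], [-70.5, -41.2, -0.1, 0.0, 0.0, -22.1], [-81.5, -46.8, -0.2, 0.0, 0.0, -25.2], [-91.8, -51.8, -0.2, 0.0, 0.0, -28.1], [-101.4, -56.3, -0.2, 0.0, 0.0, -30.8], [-110.0, -60.3, -0.2, 0.0, 0.0, -33.1]]
[[-4.6, -7.0, -0.0, 0.0, 0.0, -2.1], [-8.6, -13.0, -0.0, 0.0, 0.0, -3.8], [-12.0, -18.0, -0.0, 0.0, 0.0, -5.3], [-14.7, -21.9, -0.0, 0.0, 0.0, -6.4], [-16.8, -25.0, -0.0, 0.0, 0.0, -7.3], [-18.3, -27.1, -0.0, 0.0, 0.0, -7.9], [-19.3, -28.5, -0.0, 0.0, 0.0, -8.3], [-19.8, -29.2, -0.0, 0.0, 0.0, -8.5], [-20.0, -29.5, -0.0, 0.0, 0.0, -8.6], [-20.0, -29.5, -0.0, 0.0, 0.0, -8.6]]
```

>>> drive_tool --pt "0 0 0 0 0 0" --pt "-0.2 0 0 0 0 -0.1" --pt "-0.8 0 0 0 0 -0.3" --pt "-1.8 0.1 0 0 0 -0.7" --pt "-3.3 0.2 0 0 0 -1.3" --pt "-5.5 0.3 0 0 0 -2.2" --pt "-8.4 0.5 0 0 0 -3.4" --pt "-12.1 0.7 0 0 0 -4.8" --pt "-16.7 0.9 0 0 0 -6.6" --pt "-22.1 1.3 0 0 0 -8.6"

```text
clock: 10.3
position: [0.5273, 0.2688, 0.0926]
tool_rot: [[-0.203, 0.979, 0.001], [0.979, 0.203, 0.002], [0.001, 0.001, -1.0]]
force: [-0.2, -0.5, -2.7]
opening: 0.375
grasp_force: 89.5
```

>>> drive_tool --pt "-6.3 -0.6 0 0 0 -2.3" --pt "-13.6 -1.2 0 0 0 -5" --pt "-21.7 -1.9 0 0 0 -7.9" --pt "-30.8 -2.6 0 0 0 -11" --pt "-40.8 -3.3 -0.1 0 0 -14.3" --pt "-51.7 -4 -0.1 0 0 -17.9" --pt "-63.3 -4.6 -0.1 0 0 -21.5" --pt "-75.6 -5 -0.1 0 0 -25.3" --pt "-88.6 -5.4 -0.1 0 0 -29.2" --pt "-102 -5.5 -0.2 0 0 -33.1"

```text
clock: 11.55
position: [0.5422, 0.1674, 0.0926]
tool_rot: [[-0.705, 0.709, 0.0], [0.709, 0.705, 0.001], [0.001, 0.001, -1.0]]
force: [0.7, 0.4, -3.5]
opening: 0.374
grasp_force: 89.5
```

>>> drive_tool --pt "-11.6 -7.4 0 0 0 -3.9" --pt "-23.4 -14.8 0 0 0 -7.8" --pt "-35.3 -21.9 -0.1 0 0 -11.6" --pt "-47.3 -28.7 -0.1 0 0 -15.2" --pt "-59.1 -35.2 -0.1 0 0 -18.8" --pt "-70.5 -41.2 -0.1 0 0 -22.1" --pt "-81.5 -46.8 -0.2 0 0 -25.2" --pt "-91.8 -51.8 -0.2 0 0 -28.1" --pt "-101.4 -56.3 -0.2 0 0 -30.8" --pt "-110 -60.3 -0.2 0 0 -33.1"

```text
clock: 12.8
position: [0.5766, 0.0468, 0.0926]
tool_rot: [[-0.978, 0.209, -0.0], [0.209, 0.978, 0.001], [0.0, 0.001, -1.0]]
force: [-0.2, 0.7, -3.2]
opening: 0.371
grasp_force: 89.5
```

>>> drive_tool --pt "-4.6 -7 0 0 0 -2.1" --pt "-8.6 -13 0 0 0 -3.8" --pt "-12 -18 0 0 0 -5.3" --pt "-14.7 -21.9 0 0 0 -6.4" --pt "-16.8 -25 0 0 0 -7.3" --pt "-18.3 -27.1 0 0 0 -7.9" --pt "-19.3 -28.5 0 0 0 -8.3" --pt "-19.8 -29.2 0 0 0 -8.5" --pt "-20 -29.5 0 0 0 -8.6" --pt "-20 -29.5 0 0 0 -8.6"

```text
clock: 14.05
position: [0.5901, 0.0145, 0.0926]
tool_rot: [[-0.998, 0.063, 0.001], [0.063, 0.998, 0.002], [-0.0, 0.002, -1.0]]
force: [0.9, 0.6, -2.9]
opening: 0.376
grasp_force: 89.5
```

Run:
```python
from chk import *
chk('s5',np.array([.675,.009]),zmin=.09)
im,d,p=grab('scene'); cv2.imwrite('pics/s6.png',im[:,:,::-1])
im,d,p=grab('top'); C=cloud(p,d); hsv=cv2.cvtColor(im,cv2.COLOR_RGB2HSV)
m=(hsv[...,1]>110)&(hsv[...,0]<18)&(C[...,2]>.09)&(C[...,2]<.125)&(np.hypot(C[...,0]-.675,C[...,1]-.009)<.13)
P=C[m]; e=P[P[:,0]>.675+.075]; print('top: ear',e.mean(0),e[:,0].max(),'all',P.mean(0),len(P))
```

```text
plane slope x,y [-0.009 -0.001] rim z at c 0.111 712 rms 0.0018
free ear mean [0.7139 0.0083 0.1106] 140
ball [0.6758 0.01   0.1229] 181
14.1 [0.5901 0.0145 0.0926] [[-0.998, 0.063, 0.0006], [0.063, 0.998, 0.0016], [-0.0005, 0.0016, -1.0]] [ 0.07 -0.45 -3.06] [0.019 0.179 0.02 ] 89.49541568756104 0.3751359364509899
top: ear [0.76101343 0.001501   0.10839755] 0.7718506632747375 all [ 0.74143464 -0.00232531  0.10888747] 149
```

View pics/s6.png

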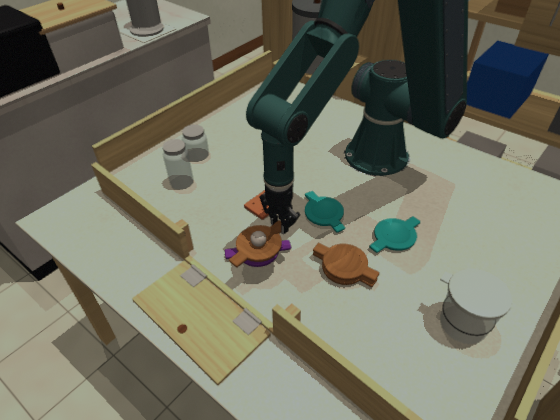

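The dish is held over the purple look-alike with its free ear, image (240,257), pointing into the middle of the opening. The ball is central at (259,240), and the two other dishes are still stacked at (345,263). The arm is still, so I'm handing in.

```bash
python3 -c "
from plant import bot
print(bot.sign_off())"
```

```text
the job is handed in; nothing more can be done
None
```

The job is handed in, with no verdict returned: at about 14 s the top dish was held by one ear, level about 9 cm above the shelf, its free ear about 35 mm inside the middle of the hatch opening and the ball central; the other two dishes looked undisturbed in the last picture.

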